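# Clear the bench and open the wide drawer

### The arm

A 6-joint arm with a two-finger parallel gripper is mounted at the origin on the work surface. World frame = base frame: x ahead of the robot, y to its left, z up, the work surface at z = 0. Lengths are in mm, angles in degrees, forces in N, time in s.
With the tool pointing down it reaches from about 250 to 850 mm from the base axis. Payload 12.5 kg.
Tool frame: the origin (TCP) lies midway between the tips of the shut fingers; the grasp point (between the pads) lies 19 mm behind it; z points along the fingers, y is the line along which they close (so a half turn about z gives the same grasp; the last joint's range is limited). The gripper opens to 93 mm and grips with 3 to 60 N. Pads are 15 mm wide; open, the fingers measure 128 mm over their backs; the gripper's body (75 mm by 188 mm) begins 65 mm behind the grasp point.
Start: joints at [-69.878, 20.094, 94.641, -0, 65.266, -4.847], TCP at [232.191, -498.57, 218.633] pointing down, gripper open.
Joint ranges: [-157.81, 157.81], [-45, 120.19], [0.68, 151.7], [-89.99, 269.99], [4.06, 180], [-164.3, 164.3]. Speed limits (degrees/s): [127.2, 127.2, 159.86, 180, 180, 180].

### API

Orientations are given as [roll, pitch, yaw] about the fixed x, y, z axes, in that order (R = Rz(yaw) Ry(pitch) Rx(roll)).
In Python, from bench import robot gives the robot as it stands.
- The arm moves only by the tool play_rows, never from a script. Its argument "commands" is a list of rows, each a list of 7 numbers: the shift along the tool's x, y, z in m, then the turn, a rotation vector about the tool's x, y, z in degrees, then the closure, from 0 (fully open) to 1 (shut). A call has 1 to 5 rows; each row is the pose to reach, as a shift and turn from the pose commanded when the call began, along the tool's axes at that moment; what a row does not reach only later rows make up. A row lasts 1/12 s, in which the tool goes at most 41.7 mm and 7.16 degrees, less where a joint would pass 70% of its speed; a pose out of reach is approached as far as the arm can. A call with a gripper value outside its range is refused whole. The fingers move at their own pace and stop on an object; the grip force is fixed at half the most. Time passes only in rows, so rows that repeat a pose let the fingers close. It gives the time, the measured TCP pose, the force, the opening and the grip force at its end, in the units of the state.
- robot.sense(): the state, without advancing time (a new reading comes with each control period).
- robot.snapshot(name): name is "scene" or "top" or "wrist"; returns a dict with "color" (384x512x3 uint8, red, green, blue), "fx", "fy", "cx", "cy" (pixels), "D" ([k1, k2, p1, p2, k3] as OpenCV has them; the pictures are not rectified), "position" and "attitude" of the camera in the world; the wrist camera has in their place "mount" (4x4, takes a point from camera to tool coordinates, whose origin is the TCP and whose axes are the flange's). Camera axes: x right, y down, z forward; pixel columns grow to the right and rows downward; lengths in mm; the calibration is good to about 2 mm. A picture is of the moment at which its call begins: read the wrist's pose just before it. There is no depth.
- robot.job_done(): hands the job in; it is judged then, once.
Trained networks look in the newest picture that a camera, given by its name, has taken for a name from the list of things; names that differ only in an ending like _2 or _b are one class to them, and where a whole thing is asked for, a point or a joint stands for the part that bears it (a point fixed in the world has none). Each returns a list of dicts, best first, with "p" (0 to 1); they miss things now and then, are a little off and sometimes report something else, mostly with a low value. They report only what shows in the picture. A call takes as long as a camera call.
- robot.recognise(query, camera): "box" ([left, top, right, bottom] in pixels, round what is visible of it).
- robot.trace(query, camera): "mask" (384x512 bool, what is visible of it) and "box" ([left, top, right, bottom] in pixels, round what is visible of it).
The state is a dict: "time_s": time; "joint_positions": joint angles; "qvel": joint speeds; "effort": joint torques, N m; "tcp_pos": TCP position; "orientation": TCP orientation; "force": force on the tool from outside, world axes, zero at the start; "ft_torque": the same for the moment, N m; "gripper_width": finger opening in mm; "finger_force": force on a finger pad.
Only numpy, scipy, OpenCV 4.12 (cv2) and the standard library are available. Lean on these libraries where they do the work, as an engineer would, in place of code of your own. Each camera call takes 0.05 s, during which the arm holds its last target. There are 200 camera calls.

### The job

Clear the way for the wide drawer: first set the hand plane and the jar that are in front of it upright on the rubber mat, the glass jar gripped lightly and neither of them knocked against the chest. Then hook the drawer's pull and ease the wide drawer gently out to its stop and let go. Leave everything else on the bench, and the narrow drawer, as it is.

Things in the scene. Friction and masses are not known exactly. Their poses are not given: they have to be found in the camera images.
- wide_chest: (all sizes in these notes in mm unless marked) low wooden chest, 200 deep (x) x 200 wide (y) x 100 high, fixed; origin at the centre of its underside, its front looks along its own -x at x = -100. Its single drawer fills the front (light wood, from 10 to 96 above the bench) and slides along the chest's -x, only just above the bench: all that stands within 125 in front of it is in its way
- wide_drawer (a joint): how far the wide drawer is out, in m: 0 shut, 0.120 at its stop; it slides with about 2 N. More than 35 N on the chest or drawer is too rough
- wide_drawer_handle (a point): middle of the wide drawer's pull: a horizontal steel bar 120 long, 12 thick, along the chest's y, 74 above the bench; its axis stands 42 off the drawer front (clear gap of 36 behind it, for a hook or finger from above), two thin posts at 50 either side of the middle
- narrow_chest: the like chest, but 120 wide, with its own drawer and a 70 long pull; leave it shut. Same depth, height and frame as the wide chest; the two stand side by side in either order
- narrow_drawer (a joint): how far the narrow drawer is out, in m; it may start slightly ajar
- plane: wooden hand plane, sole 160 (x) x 50 (y), flat-sided body 36 high, with wedge and grips on top (at most 36 wide) up to 75; about 0.5 kg; origin at the centre of its sole. Lies in the wide drawer's way, and its end may reach in under the pull: draw it clear before lifting
- jar: closed round glass jar, 56 in diameter, 90 tall, about 0.25 kg; origin at the centre of its underside. Stands in the wide drawer's way. Thin glass: grip it with 20 N at most, and open the fingers gently too
- mat: black rubber mat, 240 x 240, 1 thick, flat on the bench (no edge to catch on); origin at its centre. Lies on the left or right side of the bench
- chisel_block: fixed wooden block with four chisels, 120 (x) x 160 (y), 165 high over the handles; origin under its centre. On the other side of the bench from the mat
- varnish_can: round can, 66 in diameter, 85 tall, standing on the wide chest behind the front half; origin under its centre; leave alone
- pin_jar: small glass jar, 52 in diameter, 70 tall, standing on the narrow chest; origin under its centre; leave alone
- tin: flat aluminium tin, 60 in diameter, 40 high, in front of the narrow chest; origin under its centre; leave alone
- glue_bottle: bottle, 60 in diameter, 170 tall, beyond the mat or the chisel block; origin under its centre; leave alone
- oil_bottle: bottle, 60 in diameter, 160 tall, beyond the mat or the chisel block; origin under its centre; leave alone
- hammer: hammer 170 long lying near the robot on one side; origin under its middle, handle to its -x; leave alone
- offcut: hardwood block 60 x 100 x 40 high lying near the robot on the other side; origin under its centre; leave alone

How it is judged (in metres and radians):
On the way, in this order (a step that is already met when the one before it is completed fails the run):
1. the plane and the jar stand on the mat (x of plane in the frame of mat between -0.1 and 0.1 m and y of plane in the frame of mat between -0.1 and 0.1 m and angle between each of plane, jar's own z axis and vertical below 0.15 rad and height (world z) of each of plane, jar below 0.01 m and x of jar in the frame of mat between -0.1 and 0.1 m and y of jar in the frame of mat between -0.1 and 0.1 m), for 0.2 s.
2. the wide drawer is out at its stop (value of joint wide_drawer above 0.114 m), for 0.2 s.
At the end, for the whole second after the job is handed in: The wide drawer is out to within 6 mm of its 120 mm stop; the plane and the jar stand upright (within 0.15 rad) and at rest on the mat, each with its centre within 100 mm of the mat's centre along both of the mat's sides; the narrow drawer is out less than 30 mm (all of step 1 and value of joint wide_drawer above 0.114 m and value of joint narrow_drawer below 0.03 m and linear speed of each of plane, jar below 0.02 m/s); the robot touches nothing.
It fails at once if the jar is squeezed or struck with more than 60 N (both fingers together), or tipped by more than 0.6 rad (contact force between jar and anything else above 60 N or angle between jar's own z axis and vertical above 0.6 rad).
It fails at once if the wide chest or its drawer is pulled, pushed or struck by the robot with more than 35 N (contact force between any of the fingers, the arm and wide_chest above 35 N).
It fails at once if the plane or the jar is pressed against the wide chest or its drawer with more than 5 N (contact force between any of plane, jar and wide_chest above 5 N).
It fails at once if the narrow drawer is out more than 30 mm (value of joint narrow_drawer above 0.03 m).
It fails at once if another thing on the bench is shifted by more than 30 mm or, if it stands, knocked over (distance of any of varnish_can, pin_jar, tin, glue_bottle, oil_bottle, hammer, offcut from where it was at the start of the episode above 0.03 m or angle between any of varnish_can, pin_jar, tin, glue_bottle, oil_bottle's own z axis and vertical above 0.5 rad).
It also fails if it takes over 72 s, if anything falls off the work surface, if the arm or the gripper's body presses on something with over 40 N, if the wrist force passes 120 N, or if a joint passes its speed limit or range.

## Working session

There is one attempt and no reset: what is moved stays moved. The work goes in short steps, Python scripts to look and compute and a tool call to move; the robot and the scene stay as the last step left them, time stands still between calls to the robot, and variables do not carry over. Pictures are saved under pics/ and viewed, at most 10 in all, crops included, and the job is handed in when it is done.

Besides the shell and the picture viewer there is one more tool, called after "Call:" by a JSON object that holds its "api" and its "payload". play_rows: Moves the arm, as the interface text tells. Its arguments: {"type":"object","properties":{"commands":{"type":"array"}},"required":["commands"]}

```bash
mkdir -p pics; ls
cat > h.py <<'E'
import numpy as np,cv2
from scipy.spatial.transform import Rotation as R
from bench import robot
def snap(n,save=None):
    st=robot.sense(); s=robot.snapshot(n)
    if save: cv2.imwrite('pics/'+save+'.png',s['color'][:,:,::-1])
    s['K']=np.array([[s['fx'],0,s['cx']],[0,s['fy'],s['cy']],[0,0,1.]]); s['D']=np.array(s['D'],float)
    if 'mount' in s:
        T=np.eye(4);T[:3,:3]=R.from_euler('xyz',st['orientation'],degrees=True).as_matrix();T[:3,3]=st['tcp_pos']
        M=T@np.array(s['mount']); s['Rm'],s['p']=M[:3,:3],M[:3,3]
    else:
        a=np.array(s['attitude'],float); s['p']=np.array(s['position'],float)
        s['Rm']=a if a.shape==(3,3) else R.from_euler('xyz',a,degrees=True).as_matrix()
    return s
def ray(s,uv):
    uv=np.array(uv,float).reshape(-1,1,2)
    n=cv2.undistortPoints(uv,s['K'],s['D']).reshape(-1,2)
    return np.c_[n,np.ones(len(n))]@s['Rm'].T
def onz(s,uv,z):
    d=ray(s,uv); return s['p']+d*((z-s['p'][2])/d[:,2])[:,None]
def proj(s,P):
    Rc=s['Rm'].T; return cv2.projectPoints(np.array(P,float).reshape(-1,1,3),cv2.Rodrigues(Rc)[0],-Rc@s['p'],s['K'],s['D'])[0].reshape(-1,2)
def tri(obs): # [(s,uv)]
    A=np.zeros((3,3));b=np.zeros(3)
    for s,uv in obs:
        d=ray(s,uv)[0];d/=np.linalg.norm(d);Q=np.eye(3)-np.outer(d,d);A+=Q;b+=Q@s['p']
    return np.linalg.solve(A,b)
E
python3 - <<'E'
from h import *
for n in('top','scene'):
    s=snap(n,n+'0'); print(n,s['p'],s.get('attitude'),s['fx'])
    for q in('wide_chest','narrow_chest','wide_drawer_handle','plane','jar','mat','chisel_block','varnish_can','pin_jar','tin','glue_bottle','oil_bottle','hammer','offcut'):
        r=robot.trace(q,n)
        for d in r[:2]:
            if d['p']>.3:
                m=d['mask'];rr=cv2.minAreaRect(np.argwhere(m)[:,::-1].astype(np.float32))
                print(q,round(d['p'],2),np.round(d['box']),np.round(rr[0]),np.round(rr[1]),round(rr[2]), np.round(onz(s,rr[0],0)[0]))
print(robot.sense())
a=cv2.imread('pics/top0.png');b=cv2.imread('pics/scene0.png')
E
```

```text
pics
top [ 436.58193228  -10.48052466 1050.59619748] [-1.74344222e+02  5.62113310e-02 -9.16099168e+01] 349.6614271378637
wide_chest 0.85 [262.  90. 343. 179.] [301. 135.] [88. 74.] 84 [ 725. -157.    0.]
wide_chest 0.51 [346. 133. 378. 162.] [362. 147.] [21. 35.] 58 [ 683. -344.    0.]
narrow_chest 0.57 [188.  90. 235. 183.] [210. 138.] [91. 45.] 87 [722. 124.   0.]
narrow_chest 0.35 [ 69. 187. 145. 235.] [107. 212.] [43. 73.] 82 [504. 443.   0.]
wide_drawer_handle 0.65 [271. 151. 340. 184.] [306. 167.] [25. 71.] 84 [ 625. -166.    0.]
plane 0.81 [313. 175. 342. 226.] [327. 202.] [20. 55.] 14 [ 517. -227.    0.]
jar 0.78 [281. 191. 300. 214.] [289. 204.] [18. 20.] 63 [ 513. -111.    0.]
jar 0.52 [347. 136. 379. 162.] [363. 146.] [20. 35.] 60 [ 684. -345.    0.]
mat 0.97 [345. 154. 423. 239.] [384. 197.] [82. 79.] 90 [ 526. -400.    0.]
chisel_block 0.79 [ 68. 188. 144. 236.] [106. 211.] [44. 74.] 82 [506. 445.   0.]
varnish_can 0.8 [304.  84. 332. 116.] [317.  99.] [25. 35.] 27 [ 838. -210.    0.]
varnish_can 0.64 [201.  98. 222. 125.] [212. 112.] [23. 20.] 90 [804. 117.   0.]
pin_ja
[... 1941 characters left out ...]
  0.]
{'time_s': 1.5, 'joint_positions': array([-6.98784984e+01,  2.00936379e+01,  9.46397291e+01, -1.27633228e-04,
        6.52681945e+01, -4.84866656e+00]), 'qvel': array([-0.10847815, -0.04043876,  0.02210216, -0.07753627,  0.10614746,
        0.04961502]), 'effort': array([ 1.55258399e-04, -4.97246611e+01, -2.85482526e+01,  6.99427351e-02,
        2.20923760e-02, -2.22649624e-05]), 'tcp_pos': array([ 232.18567053, -498.57210435,  218.64204274]), 'orientation': array([-1.79998434e+02, -1.64767106e-05,  2.49702216e+01]), 'force': array([-0.2515311 ,  1.37342494, -0.06183681]), 'ft_torque': array([0.06578857, 0.01870882, 0.01085318]), 'finger_force': 0.0, 'gripper_width': 93.12953008375028}
```

Run:
```python
import cv2
a=cv2.imread('pics/top0.png')[80:250,180:430];cv2.imwrite('pics/topc.png',cv2.resize(a,None,fx=3.2,fy=3.2,interpolation=cv2.INTER_CUBIC)[:, :800])
a=cv2.imread('pics/scene0.png')[120:330,50:330];cv2.imwrite('pics/scenec.png',cv2.resize(a,None,fx=2.8,fy=2.8,interpolation=cv2.INTER_CUBIC))
```

```text
(no output)
```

View pics/topc.png

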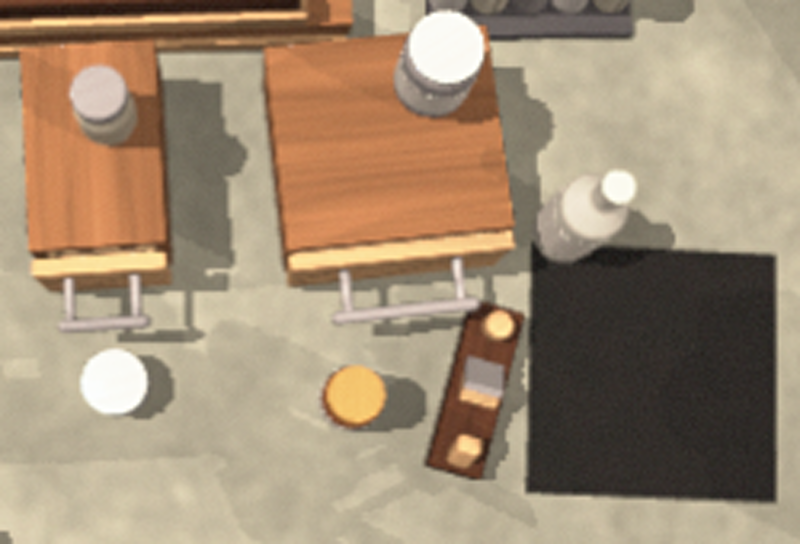

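View pics/scenec.png

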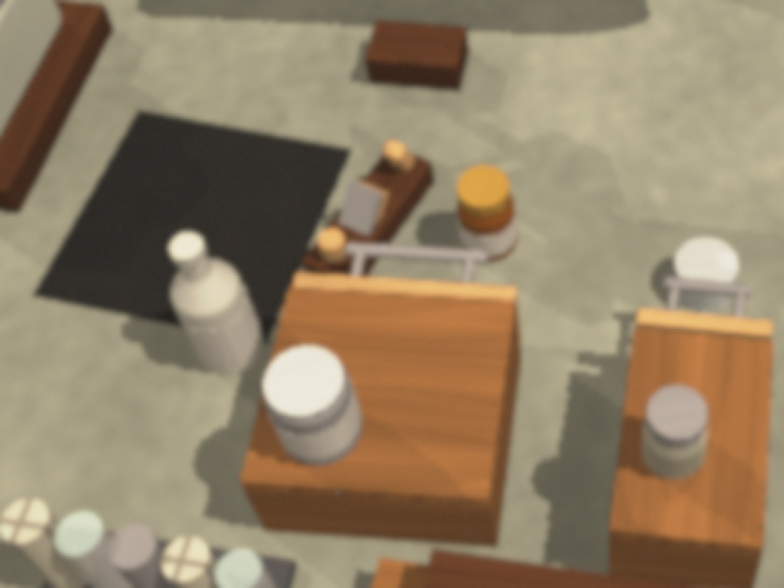

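```bash
cat > m.py <<'E'
from h import *
t=snap('top');s=snap('scene')
T=lambda x,y:(180+x/3.2,80+y/3.2)
S=lambda x,y:(50+x/2.8,120+y/2.8)
P=lambda *a:print(*[np.round(x,0) if not isinstance(x,str) else x for x in a])
E
python3 - <<'E'
from m import *
P('handle L',tri([(t,T(338,318)),(s,S(485,258))]),onz(t,T(338,318),74))
P('handle R',tri([(t,T(478,303)),(s,S(350,251))]),onz(t,T(478,303),74))
P('jar lid',tri([(t,T(357,393)),(s,S(483,190))]),onz(t,T(357,393),90))
P('knob far',tri([(t,T(499,325)),(s,S(332,240))]), 'knob near',tri([(t,T(467,449)),(s,S(396,152))]))
for c in [(470,305),(523,315),(427,463),(482,478)]: P('plane c',onz(t,T(*c),36)[0])
for c in [(531,246),(776,254),(775,500),(527,491)]: P('mat',onz(t,T(*c),1)[0])
for c in [(138,113),(348,150),(38,293)]: P('mat s',onz(s,S(*c),1)[0])
P('glue cap',tri([(t,T(619,187)),(s,S(187,247))]))
P('front edge',onz(t,[T(290,272),T(513,237),T(266,43)],98), 'chest side')
P('tin',onz(t,T(114,381),40))
P('offcut',onz(s,[S(375,22),S(465,40)],40))
P('can',tri([(t,T(446,48)),(s,S(306,378))]))
for c in ['plane','jar']:
  d=robot.trace(c,'top')[0]
w=snap('wrist')
for q in ['plane','jar','mat','glue_bottle']: print(q,[(round(d['p'],2),d['box']) for d in robot.recognise(q,'wrist')[:1]])
print(w['p'],w['Rm'],w['mount'])
E
```

```text
handle L [577. -94.  72.] [[577. -97.  74.]]
handle R [ 587. -219.   70.] [[ 587. -222.   74.]]
jar lid [ 509. -108.   83.] [[ 509. -110.   90.]]
knob far [ 569. -242.   57.] knob near [ 459. -207.   58.]
plane c [ 591. -222.   36.]
plane c [ 581. -271.   36.]
plane c [ 448. -176.   36.]
plane c [ 433. -226.   36.]
mat [ 652. -291.    1.]
mat [ 639. -531.    1.]
mat [ 403. -512.    1.]
mat [ 419. -275.    1.]
mat s [ 405. -508.    1.]
mat s [ 420. -274.    1.]
mat s [ 636. -523.    1.]
glue cap [ 665. -321.  166.]
front edge [[ 615.  -55.   98.]
 [ 641. -250.   98.]
 [ 822.  -41.   98.]] chest side
tin [[530. 105.  40.]]
offcut [[ 274. -278.   40.]
 [ 285. -176.   40.]]
can [ 779. -181.  184.]
plane []
jar []
mat [(0.82, [265.4, 0.0, 348.6, 38.3])]
glue_bottle []
[ 305.564092   -464.80547226  384.48862823] [[ 4.22020302e-01 -8.67614561e-01 -2.62952160e-01]
 [-9.06586122e-01 -4.03659876e-01 -1.23127200e-01]
 [ 6.83714794e-04  2.90350957e-01 -9.56919983e-01]] [[-1.23982181e-04 -9.56922057e-01 -2.90344901e-01  8.07869212e+01]
 [ 9.99999717e-01 -3.34032669e-04  6.73891917e-04  3.67550143e-01]
 [-7.41846722e-04 -2.90344736e-01  9.56921828e-01 -1.65874156e+02]
 [ 0.00000000e+00  0.00000000e+00  0.00000000e+00  1.00000000e+00]]
```

Call:
{"api": "play_rows", "payload": {"commands": [[0.036,-0.02,0,0,0,5,0],[0.072,-0.04,0,0,0,10,0],[0.108,-0.06,0,0,0,15,0],[0.144,-0.08,0,0,0,20,0],[0.18,-0.1,0,0,0,25,0]]}}

```text
time_s: 2.37
tcp_pos: [353.9, -330.3, 218.8]
orientation: [180.0, -0.0, -0.3]
force: [0.9, 0.3, 0.5]
gripper_width: 93.2
finger_force: 0.0
```

Call:
{"api": "play_rows", "payload": {"commands": [[0.022,-0.034,0,0,0,0,0],[0.045,-0.068,0,0,0,0,0],[0.067,-0.102,0,0,0,0,0],[0.09,-0.136,0,0,0,0,0],[0.105,-0.16,0,0,0,0,0]]}}

```text
time_s: 2.78
tcp_pos: [459.6, -169.3, 218.9]
orientation: [-180.0, -0.0, 0.0]
force: [-0.0, -0.4, -0.2]
gripper_width: 93.0
finger_force: 0.0
```

Run:
```python
from h import *
print(robot.sense()['tcp_pos'])
w=snap('wrist','w1'); print(w['p'],w['fx'])
for q in ['jar','plane','wide_drawer_handle','mat']:
  for d in robot.trace(q,'wrist')[:1]:
    rr=cv2.minAreaRect(np.argwhere(d['mask'])[:,::-1].astype(np.float32));print(q,round(d['p'],2),np.round(d['box']),rr, onz(w,rr[0],{'jar':90,'plane':36,'mat':0}.get(q,74)))
```

```text
[ 459.57638195 -169.32679771  218.86079242]
[ 540.39264816 -169.53959346  384.7873074 ] 308.512527971815
jar 0.67 [168. 101. 233. 158.] ((197.00003051757812, 129.50001525878906), (53.66563034057617, 63.95154571533203), 63.43495178222656) [[ 512.80296357 -113.87402475   90.        ]]
plane 0.92 [263.  46. 349. 193.] ((304.8998107910156, 118.77621459960938), (48.54689025878906, 145.87185668945312), 20.879016876220703) [[ 519.51034158 -223.87317292   36.        ]]
wide_drawer_handle 0.85 [124.   1. 338.  62.] ((231.5, 32.0), (64.0, 215.0), 90.0) [[ 600.99930834 -146.95426931   74.        ]]
mat 0.66 [336.   0. 507. 210.] ((430.19830322265625, 102.71966552734375), (174.60760498046875, 201.83041381835938), 4.853096961975098) [[ 538.83725285 -384.46386414    0.        ]]
```

View pics/w1.png

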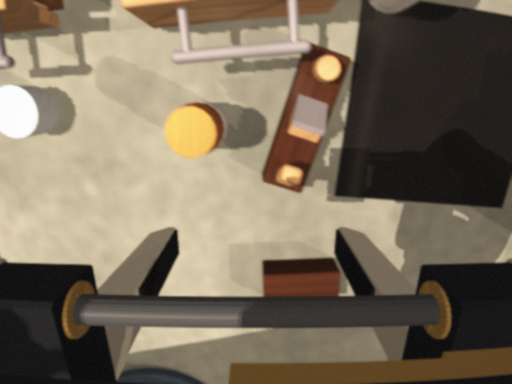

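Run:
```python
from m import *
w=snap('wrist')
P('jar',onz(w,(194,130),90),tri([(w,(194,130)),(t,T(357,393)),(s,S(483,190))]))
P('plane',onz(w,[(313,45),(349,58),(263,178),(301,190)],36))
P('handle',onz(w,[(178,57),(306,48)],74),tri([(w,(178,57)),(t,T(338,318)),(s,S(485,258))]),tri([(w,(306,48)),(t,T(478,303)),(s,S(350,251))]))
P('mat',onz(w,[(336,194),(505,206)],1))
P('knobs',tri([(w,(327,67)),(t,T(499,325)),(s,S(332,240))]),tri([(w,(289,175)),(t,T(467,449)),(s,S(396,152))]))
```

```text
jar [[ 511. -115.   90.]] [ 509. -110.   80.]
plane [[ 594. -233.   36.]
 [ 581. -272.   36.]
 [ 450. -181.   36.]
 [ 435. -226.   36.]]
handle [[ 578. -100.   74.]
 [ 585. -220.   74.]] [577. -96.  69.] [ 586. -220.   69.]
mat [[ 419. -278.    1.]
 [ 401. -519.    1.]]
knobs [ 569. -243.   57.] [ 459. -208.   58.]
```

Call:
{"api": "play_rows", "payload": {"commands": [[0.025,-0.029,0.01,0,0,0,0],[0.0505,-0.058,0.03,0,0,0,0],[0.0505,-0.058,0.06,0,0,0,0],[0.0505,-0.058,0.08,0,0,0,0],[0.0505,-0.058,0.09,0,0,0,0]]}}

```text
time_s: 3.6
tcp_pos: [507.5, -114.1, 126.1]
orientation: [-179.9, 0.2, -0.1]
force: [-0.4, -0.4, -0.1]
gripper_width: 92.8
finger_force: 0.0
```

Run:
```python
from h import *
w=snap('wrist','w2'); print(robot.sense()['tcp_pos'])
for d in robot.trace('jar','wrist')[:1]:
    print(d['p'],d['box'])
# project expected lid circle
a=np.linspace(0,6.28,40)
for c in [(510,-111)]:
  q=proj(w,np.c_[c[0]+28*np.cos(a),c[1]+28*np.sin(a),90+0*a]);print(q.min(0),q.max(0))
```

```text
[ 507.17725993 -114.23130944  125.65954502]
0.63 [212.1, 157.3, 287.8, 245.8]
[211.39364286 176.4143112 ] [291.06112414 250.92727413]
```

View pics/w2.png

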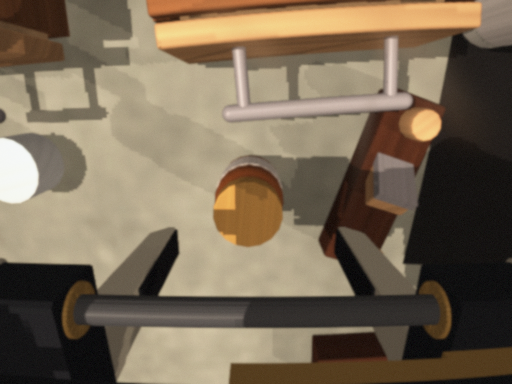

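Call:
{"api": "play_rows", "payload": {"commands": [[0.0045,-0.0045,0.02,0,0,0,0],[0.0045,-0.0045,0.045,0,0,0,0],[0.0045,-0.0045,0.07,0,0,0,0],[0.0045,-0.0045,0.09,0,0,0,0],[0.0045,-0.0045,0.098,0,0,0,0.2]]}}

```text
time_s: 4.12
tcp_pos: [512.9, -110.2, 29.8]
orientation: [-180.0, 0.1, -0.1]
force: [-0.6, 0.2, 0.6]
gripper_width: 89.8
finger_force: 0.0
```

Call:
{"api": "play_rows", "payload": {"commands": [[0,0,0,0,0,0,0.3],[0,0,0,0,0,0,0.34],[0,0,0,0,0,0,0.36],[0,0,0,0,0,0,0.38],[0,0,0,0,0,0,0.38]]}}

```text
time_s: 4.53
tcp_pos: [513.9, -109.7, 31.7]
orientation: [180.0, -0.1, -0.0]
force: [0.6, 2.8, 3.0]
gripper_width: 59.6
finger_force: 1.2
```

Call:
{"api": "play_rows", "payload": {"commands": [[0,0,0,0,0,0,0.385],[0,0,0,0,0,0,0.39],[0,0,0,0,0,0,0.39]]}}

```text
time_s: 4.78
tcp_pos: [513.4, -109.4, 30.9]
orientation: [-180.0, -0.0, -0.0]
force: [1.0, 3.4, 1.2]
gripper_width: 56.8
finger_force: 1.2
```

Call:
{"api": "play_rows", "payload": {"commands": [[0,0,0,0,0,0,0.395],[0,0,0,0,0,0,0.4],[0,0,0,0,0,0,0.4]]}}

```text
time_s: 5.03
tcp_pos: [513.3, -109.4, 30.7]
orientation: [-180.0, -0.0, -0.0]
force: [0.2, 2.4, 2.9]
gripper_width: 55.8
finger_force: 3.5
```

Call:
{"api": "play_rows", "payload": {"commands": [[0,0,0,0,0,0,0.405],[0,0,0,0,0,0,0.41],[0,0,0,0,0,0,0.41]]}}

```text
time_s: 5.28
tcp_pos: [513.3, -109.4, 30.7]
orientation: [-180.0, -0.0, -0.0]
force: [-0.2, 3.8, 4.3]
gripper_width: 56.0
finger_force: 17.5
```

Call:
{"api": "play_rows", "payload": {"commands": [[0,0,-0.005,0,0,0,0.407],[0,0,-0.02,0,0,0,0.407],[0,0,-0.045,0,0,0,0.407],[0,0,-0.075,0,0,0,0.407],[0,0,-0.1,0,0,0,0.407]]}}

```text
time_s: 5.7
tcp_pos: [512.9, -109.8, 132.0]
orientation: [180.0, 0.0, -0.0]
force: [1.3, -0.7, -2.4]
gripper_width: 55.7
finger_force: 13.0
```

Call:
{"api": "play_rows", "payload": {"commands": [[0.002,0.015,-0.01,0,0,0,0.407],[0.008,0.045,-0.02,0,0,0,0.407],[0.014,0.08,-0.02,0,0,0,0.407],[0.02,0.115,-0.02,0,0,0,0.407],[0.026,0.15,-0.02,0,0,0,0.407]]}}

```text
time_s: 6.12
tcp_pos: [538.8, -261.3, 150.8]
orientation: [180.0, 0.0, -0.0]
force: [0.6, 0.3, -2.4]
gripper_width: 55.3
finger_force: 13.0
```

Call:
{"api": "play_rows", "payload": {"commands": [[0.006,0.036,0,0,0,0,0.407],[0.012,0.072,0,0,0,0,0.407],[0.018,0.108,0,0,0,0,0.407],[0.023,0.14,0,0,0,0,0.407],[0.027,0.165,0,0,0,0,0.407]]}}

```text
time_s: 6.53
tcp_pos: [565.3, -427.3, 150.0]
orientation: [180.0, 0.1, -0.1]
force: [0.5, -0.3, -2.3]
gripper_width: 55.7
finger_force: 13.0
```

Call:
{"api": "play_rows", "payload": {"commands": [[0.003,0.025,0.01,0,0,0,0.407],[0.005,0.043,0.035,0,0,0,0.407],[0.005,0.043,0.065,0,0,0,0.407],[0.005,0.043,0.09,0,0,0,0.407],[0.005,0.043,0.1,0,0,0,0.407]]}}

```text
time_s: 6.95
tcp_pos: [568.8, -466.5, 45.8]
orientation: [-179.8, 0.3, -0.1]
force: [-0.7, 1.2, -3.9]
gripper_width: 55.7
finger_force: 13.0
```

Call:
{"api": "play_rows", "payload": {"commands": [[0,0,0.006,0,0,0,0.407],[0,0,0.012,0,0,0,0.407],[0,0,0.016,0,0,0,0.407],[0,0,0.0165,0,0,0,0.407]]}}

```text
time_s: 7.28
tcp_pos: [571.4, -467.7, 34.7]
orientation: [180.0, -0.0, -0.0]
force: [0.4, 0.6, -1.9]
gripper_width: 55.6
finger_force: 13.0
```

Call:
{"api": "play_rows", "payload": {"commands": [[0,0,0.001,0,0,0,0.407],[0,0,0.002,0,0,0,0.407],[0,0,0.003,0,0,0,0.407],[0,0,0.003,0,0,0,0.407]]}}

```text
time_s: 7.62
tcp_pos: [571.1, -467.6, 31.4]
orientation: [180.0, -0.0, -0.0]
force: [1.0, 1.0, -1.6]
gripper_width: 55.9
finger_force: 13.0
```

Call:
{"api": "play_rows", "payload": {"commands": [[0,0,0.0005,0,0,0,0.407],[0,0,0.001,0,0,0,0.407],[0,0,0.001,0,0,0,0.407]]}}

```text
time_s: 7.87
tcp_pos: [571.2, -467.6, 30.8]
orientation: [180.0, -0.0, -0.0]
force: [-0.9, 1.4, 3.6]
gripper_width: 56.1
finger_force: 13.0
```

Touching down. Open gently.

Call:
{"api": "play_rows", "payload": {"commands": [[0,0,0,0,0,0,0.4],[0,0,0,0,0,0,0.39],[0,0,0,0,0,0,0.37],[0,0,0,0,0,0,0.34],[0,0,0,0,0,0,0.25]]}}

```text
time_s: 8.28
tcp_pos: [571.1, -467.6, 30.0]
orientation: [180.0, -0.0, -0.0]
force: [0.7, 0.3, 0.1]
gripper_width: 64.2
finger_force: 0.0
```

Call:
{"api": "play_rows", "payload": {"commands": [[0,0,0,0,0,0,0.1],[0,0,0,0,0,0,0.0],[0,0,-0.02,0,0,0,0],[0,0,-0.05,0,0,0,0],[0,0,-0.09,0,0,0,0]]}}

```text
time_s: 8.7
tcp_pos: [569.9, -466.5, 118.3]
orientation: [-179.8, 0.2, -0.0]
force: [-0.7, 0.1, -0.6]
gripper_width: 92.3
finger_force: 0.0
```

Call:
{"api": "play_rows", "payload": {"commands": [[0,-0.02,-0.03,0,0,4,0],[-0.01,-0.055,-0.05,0,0,8,0],[-0.02,-0.09,-0.06,0,0,12,0],[-0.03,-0.125,-0.06,0,0,16,0],[-0.04,-0.16,-0.06,0,0,17.5,0]]}}

```text
time_s: 9.12
tcp_pos: [530.7, -306.2, 181.1]
orientation: [180.0, -0.1, -17.8]
force: [0.4, 0.3, -0.4]
gripper_width: 93.2
finger_force: 0.0
```

Run:
```python
from h import *
st=robot.sense();print(st['time_s'],st['tcp_pos'],st['orientation'])
t=snap('top');T=robot.trace('jar','top');s=snap('scene');S=robot.trace('jar','scene')
for a,r in((t,T),(s,S)):
  for d in r[:3]:
    b=d['box'];c=((b[0]+b[2])/2,(b[1]+b[3])/2);print(round(d['p'],2),b,onz(a,c,45))
w=snap('wrist','w3')
```

```text
9.1167 [ 530.71088442 -306.19170846  181.09711231] [ 1.79972189e+02 -1.04099517e-01 -1.77787775e+01]
0.69 [76.1, 178.6, 101.6, 213.0] [[ 562.2560021  -465.72647645   45.        ]]
```

View pics/w3.png

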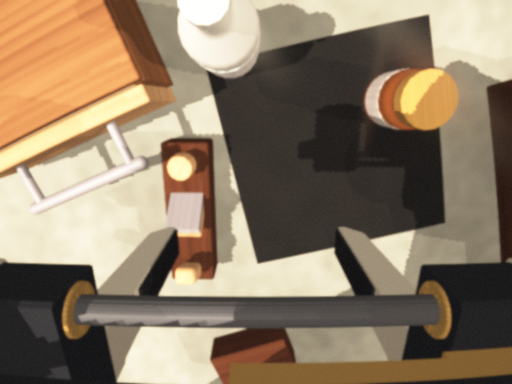

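Run:
```python
from m import *
w=snap('wrist')
a=tri([(w,(181,165)),(t,T(499,325)),(s,S(332,240))]);b=tri([(w,(187,271)),(t,T(467,449)),(s,S(396,152))])
P(a,b,(a+b)/2);print(np.degrees(np.arctan2(*(a-b)[1::-1])))
for z in(0,36):P(onz(w,[(163,140),(213,138),(216,277)],z))
P(onz(w,[(181,165),(187,271)],70),onz(t,[T(499,325),T(467,449)],70))
print(robot.sense()['tcp_pos'])
```

```text
[ 570. -243.   53.] [ 459. -208.   55.] [ 514. -226.   54.]
-17.72530723319993
[[ 598. -221.    0.]
 [ 583. -275.    0.]
 [ 415. -218.    0.]]
[[ 599. -232.   36.]
 [ 586. -281.   36.]
 [ 435. -230.   36.]]
[[ 574. -251.   70.]
 [ 470. -215.   70.]] [[ 568. -240.   70.]
 [ 459. -206.   70.]]
[ 531.33008693 -308.56244407  179.89207531]
```

Call:
{"api": "play_rows", "payload": {"commands": [[-0.02,-0.036,0.01,0,0,0,0],[-0.041,-0.0725,0.03,0,0,0,0],[-0.041,-0.0725,0.055,0,0,0,0],[-0.041,-0.0725,0.075,0,0,0,0],[-0.041,-0.0725,0.08,0,0,0,0]]}}

```text
time_s: 9.93
tcp_pos: [512.7, -225.4, 97.2]
orientation: [-180.0, 0.2, -17.5]
force: [-0.7, 0.1, 0.2]
gripper_width: 93.1
finger_force: 0.0
```

Run:
```python
from h import *
w=snap('wrist','w4'); print(robot.sense()['tcp_pos'])
```

```text
[ 513.06139598 -226.01878386   97.84709776]
```

View pics/w4.png

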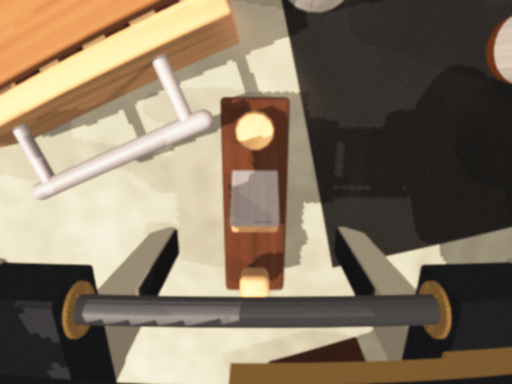

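Call:
{"api": "play_rows", "payload": {"commands": [[0,0,0.03,0,0,0,0],[0,0,0.06,0,0,0,0],[0,0,0.08,0,0,0,0],[0,0,0.089,0,0,0,0.2],[0,0,0.089,0,0,0,0.35]]}}

```text
time_s: 10.4
tcp_pos: [513.6, -226.5, 10.2]
orientation: [-180.0, 0.1, -17.6]
force: [-0.8, 0.3, -0.4]
gripper_width: 83.7
finger_force: 0.0
```

Call:
{"api": "play_rows", "payload": {"commands": [[0,0,0,0,0,0,0.42],[0,0,0,0,0,0,0.45],[0,0,0,0,0,0,0.48],[0,0,0,0,0,0,0.5],[0,0,0,0,0,0,0.5]]}}

```text
time_s: 10.82
tcp_pos: [514.4, -226.0, 12.0]
orientation: [-180.0, -0.1, -17.5]
force: [2.5, 6.1, 3.9]
gripper_width: 50.9
finger_force: 3.0
```

Call:
{"api": "play_rows", "payload": {"commands": [[0,0,0,0,0,0,0.6],[0,0,0,0,0,0,0.6],[0,0,0,0,0,0,0.6],[0,0,-0.002,0,0,0,0.6],[0,0,-0.004,0,0,0,0.6]]}}

```text
time_s: 11.23
tcp_pos: [513.4, -225.8, 14.8]
orientation: [-180.0, 0.1, -17.5]
force: [-1.3, -0.7, -5.7]
gripper_width: 50.2
finger_force: 30.0
```

Call:
{"api": "play_rows", "payload": {"commands": [[-0.01,0,0,0,0,0,0.6],[-0.025,0,0,0,0,0,0.6],[-0.04,0,0,0,0,0,0.6],[-0.055,0,0,0,0,0,0.6],[-0.06,0,0,0,0,0,0.6]]}}

```text
time_s: 11.65
tcp_pos: [454.4, -207.0, 14.6]
orientation: [-180.0, 0.2, -17.5]
force: [0.5, 0.5, -5.5]
gripper_width: 49.8
finger_force: 30.0
```

Call:
{"api": "play_rows", "payload": {"commands": [[0,0.01,-0.015,0,0,0,0.6],[0,0.04,-0.035,0,0,0,0.6],[0.01,0.075,-0.035,0,0,0,0.6],[0.035,0.1,-0.035,0,0,0,0.6],[0.065,0.115,-0.035,0,0,0,0.6]]}}

```text
time_s: 12.07
tcp_pos: [483.3, -340.1, 50.6]
orientation: [180.0, 0.0, -17.7]
force: [1.0, 0.3, -5.4]
gripper_width: 49.5
finger_force: 30.0
```

Call:
{"api": "play_rows", "payload": {"commands": [[0.02,0,0.005,0,0,0,0.6],[0.03,0,0.015,0,0,0,0.6],[0.03,0,0.025,0,0,0,0.6],[0.03,0,0.031,0,0,0,0.6],[0.03,0,0.034,0,0,0,0.6]]}}

```text
time_s: 12.48
tcp_pos: [511.4, -345.3, 14.5]
orientation: [-179.9, 0.2, -17.5]
force: [-0.9, 0.8, -5.8]
gripper_width: 49.8
finger_force: 30.0
```

Call:
{"api": "play_rows", "payload": {"commands": [[0,0,0.001,0,0,0,0.6],[0,0,0.002,0,0,0,0.6],[0,0,0.002,0,0,0,0.6]]}}

```text
time_s: 12.73
tcp_pos: [512.5, -346.2, 14.5]
orientation: [180.0, -0.0, -17.5]
force: [-0.7, 0.1, -5.2]
gripper_width: 49.8
finger_force: 30.0
```

Call:
{"api": "play_rows", "payload": {"commands": [[0,0,0.001,0,0,0,0.6],[0,0,0.002,0,0,0,0.6],[0,0,0.002,0,0,0,0.6]]}}

```text
time_s: 12.98
tcp_pos: [512.6, -346.2, 12.2]
orientation: [180.0, -0.0, -17.5]
force: [-0.2, 0.0, -6.1]
gripper_width: 49.6
finger_force: 30.0
```

Call:
{"api": "play_rows", "payload": {"commands": [[0,0,0.001,0,0,0,0.6],[0,0,0.0015,0,0,0,0.6],[0,0,0.0015,0,0,0,0.6]]}}

```text
time_s: 13.23
tcp_pos: [512.7, -346.3, 12.0]
orientation: [180.0, -0.0, -17.5]
force: [-5.5, 3.8, 9.1]
gripper_width: 50.0
finger_force: 30.0
```

Call:
{"api": "play_rows", "payload": {"commands": [[0,0,0,0,0,0,0.45],[0,0,0,0,0,0,0.4],[0,0,0,0,0,0,0.3],[0,0,0,0,0,0,0.15],[0,0,0,0,0,0,0.1]]}}

```text
time_s: 13.65
tcp_pos: [512.8, -346.3, 10.7]
orientation: [180.0, -0.0, -17.5]
force: [-0.1, -0.1, -0.3]
gripper_width: 71.3
finger_force: 0.0
```

Call:
{"api": "play_rows", "payload": {"commands": [[0,0,-0.01,0,0,0,0.1],[0,0,-0.035,0,0,0,0.1],[0,0,-0.07,0,0,0,0.1],[0,0,-0.105,0,0,0,0.1],[0,0,-0.145,0,0,0,0.1]]}}

```text
time_s: 14.07
tcp_pos: [512.1, -345.8, 157.2]
orientation: [-180.0, 0.1, -17.5]
force: [0.2, -0.5, 0.0]
gripper_width: 83.7
finger_force: 0.0
```

Call:
{"api": "play_rows", "payload": {"commands": [[-0.001,-0.036,0,0,0,-4.5,0.3],[-0.003,-0.072,0,0,0,-9,0.5],[-0.005,-0.108,0,0,0,-13.5,0.7],[-0.007,-0.145,0,0,0,-18,0.9],[-0.008,-0.18,0,0,0,-22,1]]}}

```text
time_s: 14.48
tcp_pos: [559.4, -170.4, 156.6]
orientation: [180.0, -0.0, 4.7]
force: [0.4, -0.2, 0.3]
gripper_width: 54.9
finger_force: 0.0
```

Run:
```python
from h import *
st=robot.sense();print(st['time_s'],st['tcp_pos'],st['orientation'],st['gripper_width'])
w=snap('wrist','w5')
for q in ['wide_drawer_handle','plane','jar']: print(q,[(round(d['p'],2),d['box']) for d in robot.recognise(q,'wrist')[:1]])
t=snap('top')
for q in ['plane','jar','mat']: print(q,[(round(d['p'],2),d['box'],onz(t,[(d['box'][0]+d['box'][2])/2,(d['box'][1]+d['box'][3])/2],{'plane':25,'jar':50,'mat':0}[q])) for d in robot.recognise(q,'top')[:1]])
```

```text
14.4833 [ 559.38281541 -170.40647099  156.57184897] [ 1.79983393e+02 -3.89295111e-02  4.68921008e+00] 54.85522559284082
wide_drawer_handle [(0.8, [105.1, 92.5, 373.3, 174.8])]
plane [(0.97, [362.3, 161.2, 479.5, 264.8])]
jar [(0.73, [494.8, 174.7, 512.0, 217.6])]
plane [(0.67, [187.5, 94.6, 234.6, 180.4], array([[717.59243491, 117.83577386,  25.        ]]))]
jar [(0.85, [396.6, 169.9, 425.5, 190.8], array([[ 567.89407917, -467.09255173,   50.        ]]))]
mat [(0.73, [372.5, 158.1, 422.8, 240.0], array([[ 518.0740007 , -443.77371637,    0.        ]]))]
```

View pics/w5.png

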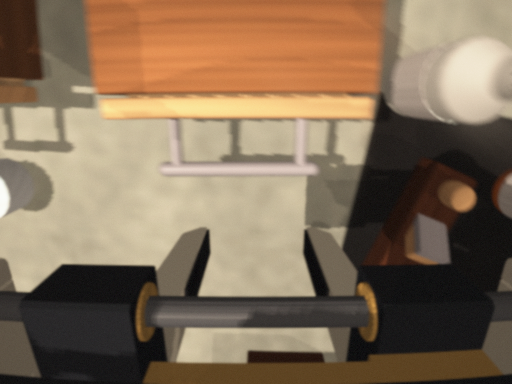

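Run:
```python
from h import *
st=robot.sense();w=snap('wrist');p=st['tcp_pos'];print(p,st['orientation'][2])
m=onz(w,[(239.5,170),(163,170),(316,170)],74);print(m)
Rt=R.from_euler('xyz',st['orientation'],degrees=True).as_matrix()
print((m-p)@Rt)
f=onz(w,[(239,96),(239,119)],96);print((f-p)@Rt)
```

```text
[ 558.9719627  -173.38941952  155.770475  ] 4.351222247804986
[[ 582.46372523 -158.35932945   74.        ]
 [ 577.8046995   -95.23415306   74.        ]
 [ 587.25874061 -221.16207292   74.        ]]
[[ 24.55707344 -13.215172    81.77093903]
 [ 24.70079471 -76.51188353  81.76264826]
 [ 24.57341289  49.77035352  81.77920328]]
[[ 82.88466968 -11.59591267  59.77636858]
 [ 66.974822   -11.8220954   59.77491577]]
```

Call:
{"api": "play_rows", "payload": {"commands": [[0.024,-0.007,0,0,0,0,1],[0.0485,-0.013,0,0,0,0,1],[0.0485,-0.013,0,0,0,0,1],[0.0485,-0.013,0.02,0,0,0,1],[0.0485,-0.013,0.035,0,0,0,1]]}}

```text
time_s: 15.35
tcp_pos: [606.5, -156.1, 120.0]
orientation: [180.0, -0.0, 4.4]
force: [0.0, 0.5, -0.8]
gripper_width: 0.5
finger_force: 0.0
```

Call:
{"api": "play_rows", "payload": {"commands": [[0,0,0.01,0,0,0,1],[0,0,0.025,0,0,0,1],[0,0,0.045,0,0,0,1],[0,0,0.06,0,0,0,1],[0,0,0.07,0,0,0,1]]}}

```text
time_s: 15.77
tcp_pos: [605.7, -155.9, 49.1]
orientation: [-180.0, 0.1, 4.4]
force: [0.6, -0.1, 0.2]
gripper_width: 0.3
finger_force: 0.0
```

Call:
{"api": "play_rows", "payload": {"commands": [[-0.002,0,0,0,0,0,1],[-0.005,0,0,0,0,0,1],[-0.008,0,0,0,0,0,1],[-0.011,0,0,0,0,0,1],[-0.014,0,0,0,0,0,1]]}}

```text
time_s: 16.18
tcp_pos: [593.0, -156.9, 51.7]
orientation: [179.9, -0.1, 4.5]
force: [1.7, -0.4, 0.8]
gripper_width: 0.7
finger_force: 0.9
```

Call:
{"api": "play_rows", "payload": {"commands": [[-0.003,0,0,0,0,0,1],[-0.006,0,0,0,0,0,1],[-0.01,0,0,0,0,0,1],[-0.014,0,0,0,0,0,1],[-0.018,0,0,0,0,0,1]]}}

```text
time_s: 16.6
tcp_pos: [574.3, -158.0, 50.7]
orientation: [180.0, -0.0, 4.5]
force: [1.7, 0.5, 1.1]
gripper_width: 0.5
finger_force: 0.9
```

Call:
{"api": "play_rows", "payload": {"commands": [[-0.004,0,0,0,0,0,1],[-0.008,0,0,0,0,0,1],[-0.012,0,0,0,0,0,1],[-0.016,0,0,0,0,0,1],[-0.02,0,0,0,0,0,1]]}}

```text
time_s: 17.02
tcp_pos: [554.3, -159.5, 50.7]
orientation: [-180.0, -0.0, 4.5]
force: [1.9, -0.5, 1.0]
gripper_width: 0.6
finger_force: 0.9
```

Call:
{"api": "play_rows", "payload": {"commands": [[-0.004,0,0,0,0,0,1],[-0.008,0,0,0,0,0,1],[-0.012,0,0,0,0,0,1],[-0.016,0,0,0,0,0,1],[-0.02,0,0,0,0,0,1]]}}

```text
time_s: 17.43
tcp_pos: [534.4, -161.1, 50.6]
orientation: [-180.0, 0.0, 4.5]
force: [1.8, -0.6, 0.7]
gripper_width: 0.7
finger_force: 0.9
```

Call:
{"api": "play_rows", "payload": {"commands": [[-0.004,0,0,0,0,0,1],[-0.008,0,0,0,0,0,1],[-0.012,0,0,0,0,0,1],[-0.016,0,0,0,0,0,1],[-0.02,0,0,0,0,0,1]]}}

```text
time_s: 17.85
tcp_pos: [514.5, -162.7, 50.6]
orientation: [180.0, -0.0, 4.5]
force: [2.4, -0.6, 1.6]
gripper_width: 0.8
finger_force: 0.9
```

Call:
{"api": "play_rows", "payload": {"commands": [[-0.004,0,0,0,0,0,1],[-0.008,0,0,0,0,0,1],[-0.012,0,0,0,0,0,1],[-0.016,0,0,0,0,0,1],[-0.02,0,0,0,0,0,1]]}}

```text
time_s: 18.27
tcp_pos: [494.5, -164.2, 50.6]
orientation: [180.0, 0.0, 4.5]
force: [2.2, -1.0, 1.2]
gripper_width: 0.3
finger_force: 0.9
```

Now slower towards the stop.

Call:
{"api": "play_rows", "payload": {"commands": [[-0.003,0,0,0,0,0,1],[-0.006,0,0,0,0,0,1],[-0.008,0,0,0,0,0,1],[-0.01,0,0,0,0,0,1],[-0.012,0,0,0,0,0,1]]}}

```text
time_s: 18.68
tcp_pos: [482.8, -165.1, 50.6]
orientation: [-180.0, 0.0, 4.5]
force: [2.6, 0.1, 0.7]
gripper_width: 0.5
finger_force: 0.8
```

Call:
{"api": "play_rows", "payload": {"commands": [[-0.001,0,0,0,0,0,1],[-0.002,0,0,0,0,0,1],[-0.003,0,0,0,0,0,1],[-0.003,0,0,0,0,0,1]]}}

```text
time_s: 19.02
tcp_pos: [481.6, -165.3, 50.7]
orientation: [180.0, -0.2, 4.4]
force: [11.7, 2.7, -6.9]
gripper_width: 0.2
finger_force: 5.8
```

Call:
{"api": "play_rows", "payload": {"commands": [[0.003,0,0,0,0,0,1],[0.005,0,0,0,0,0,1],[0.006,0,0,0,0,0,1],[0.006,0,0,0,0,0,1]]}}

```text
time_s: 19.35
tcp_pos: [485.8, -164.8, 50.5]
orientation: [-180.0, 0.0, 4.5]
force: [-0.2, 0.2, 0.3]
gripper_width: 0.4
finger_force: 0.0
```

Call:
{"api": "play_rows", "payload": {"commands": [[0,0,-0.01,0,0,0,1],[0,0,-0.03,0,0,0,1],[0,0,-0.06,0,0,0,1],[0,0,-0.1,0,0,0,1],[0,0,-0.14,0,0,0,1]]}}

```text
time_s: 19.77
tcp_pos: [485.1, -164.6, 192.5]
orientation: [-180.0, 0.1, 4.5]
force: [0.6, -0.3, 0.3]
gripper_width: 0.3
finger_force: 0.0
```

Call:
{"api": "play_rows", "payload": {"commands": [[-0.03,0,-0.01,0,0,0,1],[-0.065,0,-0.02,0,0,0,1],[-0.1,0,-0.02,0,0,0,1],[-0.12,0,-0.02,0,0,0,1],[-0.12,0,-0.02,0,0,0,1]]}}

```text
time_s: 20.18
tcp_pos: [363.2, -173.9, 211.4]
orientation: [180.0, 0.0, 4.4]
force: [0.5, 0.2, 0.4]
gripper_width: 0.6
finger_force: 0.0
```

Run:
```python
from h import *
t=snap('top');im=t['color'][80:250,180:430,::-1]
s=snap('scene');b=s['color'][120:330,50:330,::-1]
f=lambda a:cv2.resize(a,(400,300),interpolation=cv2.INTER_CUBIC)
cv2.imwrite('pics/fin.png',np.hstack([f(im),f(b)]))
st=robot.sense();print(st['tcp_pos'],st['time_s'])
```

```text
[ 366.19135646 -174.44452044  211.49799566] 20.2833
```

View pics/fin.png

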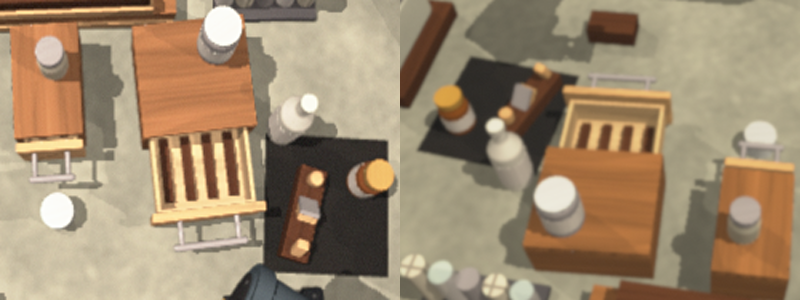

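Run:
```python
from h import *
t=snap('top')
m=onz(t,(311.9,217.7),74)[0];d=np.hypot(m[0]-581,m[1]+158);print(m,d)
if d>110: print(robot.job_done())
```

```text
[ 467.03787979 -166.61358056   74.        ] 114.28717606505329
the job is handed in; nothing more can be done
None
```

The job is handed in: the plane and jar stand upright on the mat, and the wide drawer is out at its stop with the arm clear. The stop was felt as about 12 N on the pull; a rough reading from the last picture gave 114 mm of travel. No verdict came back.

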